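Show a reagent bottle's three labels to the reader

TASK

Pick up the square white bottle with the grip loop on its back and hold it upright in front of the label reader's window, its labels at the height of the glass and about 35 mm off it. Show the window the left side, then the front, then the right side, squarely and for a good second each: left and right as seen when looking at the front, which is opposite the loop, so a quarter turn clockwise from above each time. Then set it down upright in the low grey tray before letting go.

Things in the scene. Friction and masses are not known exactly. Their poses are not given: they have to be found in the camera images.
- bottle_mid (a point): On the axis of the bottle to show, half-way up, 76 mm above its underside. z up the bottle, +x to its back (the loop), -x front, +y left side, -y right side. Grip it from above by the round grey cap: 38 mm in diameter, 128 to 152 mm above the underside (152 is the total height). Front, left and right side each carry a label, centred 56 mm above the underside.
- bottle: The same bottle, origin at the centre of its underside: white plastic, body 64 x 64 mm, 108 mm high, about 0.2 kg. The loop of 12 mm rod reaches 64 mm from the axis at its back, 26 to 94 mm up. Two bystanders have the same height, colour and cap: a square one without loop and a round one with a loop.
- window (a point): Centre of the glass window (90 mm wide, 60 mm high) of the label reader, a fixed grey box 150 mm wide, 100 mm deep and 165 mm high standing at the robot's right with the window on the face that looks towards the middle of the table. This point is on the glass, 127 mm above the table. A black foot reaches 12 mm in front of it on the table. +x goes into the reader, so the window looks along -x; z up.
- tray_in (a point): Centre of the inner floor of the low grey tray, fixed on the table at the robot's left: 190 x 190 mm outside, walls 4 mm thick and 22 mm high; its floor is 4 mm above the table. z up.

How it is judged (in metres and radians):
On the way, in this order (a step that is already met when the one before it is completed fails the run):
1. the bottle is held with its left side facing the window (y of window in the frame of bottle_mid between 0.047 and 0.092 m and x of window in the frame of bottle_mid between -0.02 and 0.02 m and z of window in the frame of bottle_mid between -0.042 and 0.02 m and angle between the y axis of bottle_mid and the x axis of window, either way round below 0.26 rad and angle between bottle_mid's own z axis and vertical below 0.26 rad), for 0.5 s.
2. then with its front facing the window (x of window in the frame of bottle_mid between -0.092 and -0.047 m and y of window in the frame of bottle_mid between -0.02 and 0.02 m and z of window in the frame of bottle_mid between -0.042 and 0.02 m and angle between the x axis of bottle_mid and the x axis of window, either way round below 0.26 rad and angle between bottle_mid's own z axis and vertical below 0.26 rad), for 0.5 s.
3. then with its right side facing the window (y of window in the frame of bottle_mid between -0.092 and -0.047 m and x of window in the frame of bottle_mid between -0.02 and 0.02 m and z of window in the frame of bottle_mid between -0.042 and 0.02 m and angle between the y axis of bottle_mid and the x axis of window, either way round below 0.26 rad and angle between bottle_mid's own z axis and vertical below 0.26 rad), for 0.5 s.
4. the bottle is set down on the tray's floor, upright, while still held (horizontal distance between bottle_mid and tray_in below 0.075 m and z of bottle_mid in the frame of tray_in between 0.068 and 0.084 m and angle between bottle_mid's own z axis and vertical below 0.15 rad and contact force between bottle and the fingers above 0.5 N), for 0.1 s.
At the end, for the whole second after the job is handed in: The bottle has been shown, set down before being let go, and stands at rest on the tray's floor, upright within 8 degrees, its axis within 75 mm of the tray's centre (horizontal distance between bottle_mid and tray_in below 0.075 m and z of bottle_mid in the frame of tray_in between 0.068 and 0.084 m and angle between bottle_mid's own z axis and vertical below 0.15 rad and linear speed of bottle below 0.02 m/s); the robot touches nothing.
It also fails if it takes over 64 s, if anything falls off the work surface, if the arm or the gripper's body presses on something with over 40 N, if the wrist force passes 120 N, or if a joint passes its speed limit or range.

ROBOT

A 6-joint arm with a two-finger parallel gripper is mounted at the origin on the work surface. World frame = base frame: x ahead of the robot, y to its left, z up, the work surface at z = 0. Lengths are in mm, angles in degrees, forces in N, time in s.
With the tool pointing down it reaches from about 300 to 850 mm from the base axis. Payload 4.2 kg.
Tool frame: the origin (TCP) lies midway between the tips of the shut fingers; the grasp point (between the pads) lies 19 mm behind it (env.grip_point_offset is the distance from the TCP to the grasp point, in mm); z points along the fingers, x is the direction in which the jaws open and shut, and the axes are right-handed (so a half turn about z gives the same grasp; the last joint's range is limited). The gripper opens to 91 mm and grips with 3 to 60 N. Pads are 32 mm wide; open, the fingers measure 118 mm over their backs; the gripper's body (76 mm by 178 mm) begins 60 mm behind the grasp point.
Start: joints at [75.86, 18.312, 89.639, -0, 72.044, -1.146], TCP at [129.296, 560.291, 213.976] pointing down, gripper open.
Joint ranges: [-177.97, 177.97], [-48.28, 115.42], [12.27, 149.76], [-77.06, 257.06], [2.81, 150.46], [-146.56, 146.56]. Speed limits (degrees/s): [147.25, 147.25, 180, 180, 180, 180].

INTERFACE

Orientations are given as [roll, pitch, yaw] about the fixed x, y, z axes, in that order (R = Rz(yaw) Ry(pitch) Rx(roll)).
In Python, from workcell import env gives the robot as it stands.
- The arm moves only by the shell command python3 -m pendant 'ROWS' [FORCE]. ROWS is JSON, a list of rows, each an object with "xyz": the shift along the tool's x, y, z in m, a list of three; "roll": the turn about the tool's z in degrees; "jaw": the closure, from 0 (fully open) to 1 (shut). A call has exactly 8 rows; each row is the pose to reach, as a shift and turn from the pose commanded when the call began, along the tool's axes at that moment; what a row does not reach only later rows make up. A row lasts 1/8 s, in which the tool goes at most 62.5 mm and 10.7 degrees, less where a joint would pass 70% of its speed; a pose out of reach is approached as far as the arm can. A call with a gripper value outside its range is refused whole. The fingers move at their own pace and stop on an object; FORCE is the grip in N (left out, the last holds). Time passes only in rows, so rows that repeat a pose let the fingers close, or fill a call up. It gives the time, the measured TCP pose, the force and the opening at its end, in the units of the state.
- env.state(): the state, without advancing time (a new reading comes with each control period).
- env.grab_frame(name): name is "scene" or "top" or "wrist"; returns (picture, depth): 420x560x3 uint8, blue, green, red; 420x560 float32, mm along the optical axis (not along the pixel's ray), 0 where there is no reading.
- env.camera_params(name): a dict with "camera_matrix" (3x3 intrinsics, pixels), "cam_to_world" (4x4, takes a point from camera to world coordinates); the wrist camera has in their place "hand_eye" (4x4, takes a point from camera to tool coordinates, whose origin is the TCP and whose axes are the tool frame's). Camera axes: x right, y up, looking along -z (the intrinsics and any distortion apply to the point x, -y, -z); pixel columns grow to the right and rows downward; lengths in mm; the calibration is good to about 2 mm. A picture is of the moment at which its call begins: read the wrist's pose just before it. camera_params takes no time and is no camera call.
- env.job_done(): hands the job in, once; it reports no verdict.
The state is a dict: "time_s": time; "qpos": joint angles; "qvel": joint speeds; "effort": joint torques, N m; "ee_pos": TCP position; "ee_rot": TCP orientation; "force": force on the tool from outside, world axes, zero at the start; "torque": the same for the moment, N m; "gripper_width": finger opening in mm.
Only numpy, scipy, OpenCV 4.12 (cv2) and the standard library are available. Lean on these libraries where they do the work, as an engineer would, in place of code of your own. Each camera call takes 0.05 s, during which the arm holds its last target. There are 200 camera calls.

## Working session

There is one attempt and no reset: what is moved stays moved. The work goes in short steps, Python scripts to look and compute and a shell command to move; the robot and the scene stay as the last step left them, time stands still between calls to the robot, and variables do not carry over. Pictures are saved under pics/ and viewed, about 8 in all and at most 12, crops included, and the job is handed in when it is done.

```bash
ls; mkdir -p pics
python3 - <<'E'
from workcell import env
import cv2,numpy as np
np.set_printoptions(precision=2,suppress=True)
for n in("scene","top"):
    p,d=env.grab_frame(n); cv2.imwrite(f"pics/{n}1.png",p); np.savez(f"pics/{n}1.npz",p=p,d=d)
    print(n,env.camera_params(n))
print(env.state())
E
```

```text
pics
scene {'camera_matrix': array([[437.84,   0.  , 274.48],
       [  0.  , 437.84, 206.26],
       [  0.  ,   0.  ,   1.  ]]), 'cam_to_world': array([[  -0.48,   -0.66,    0.58, 1041.19],
       [   0.88,   -0.36,    0.32,  267.23],
       [  -0.  ,    0.66,    0.75,  796.54],
       [   0.  ,    0.  ,    0.  ,    1.  ]])}
top {'camera_matrix': array([[519.92,   0.  , 269.08],
       [  0.  , 519.92, 224.56],
       [  0.  ,   0.  ,   1.  ]]), 'cam_to_world': array([[   0.03,    1.  ,   -0.07,  435.87],
       [  -1.  ,    0.03,    0.01,   -9.04],
       [   0.01,    0.07,    1.  , 1123.5 ],
       [   0.  ,    0.  ,    0.  ,    1.  ]])}
{'time_s': 0.1, 'qpos': array([75.86, 18.35, 89.7 , -0.  , 72.04, -1.15]), 'qvel': array([ 0.04, -0.11, -0.16,  0.02, -0.04, -0.04]), 'effort': array([ -0.  , -41.33, -23.25,   0.07,   0.04,  -0.  ]), 'ee_pos': array([129.2 , 559.84, 213.2 ]), 'ee_rot': array([-180.  ,    0.09,   77.01]), 'force': array([-0.27, -0.05,  0.09]), 'torque': array([-0.02, -0.06,  0.01]), 'gripper_width': 91.4846660104732}
```

View pics/scene1.png

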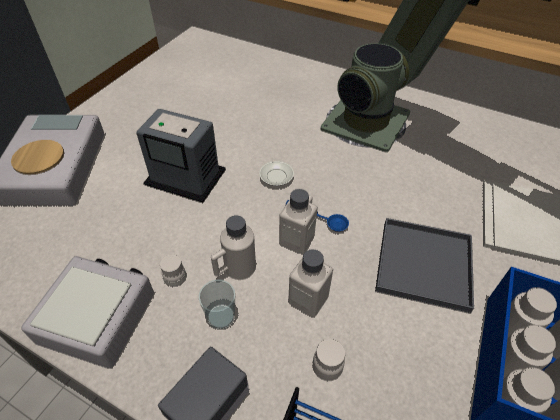

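View pics/top1.png

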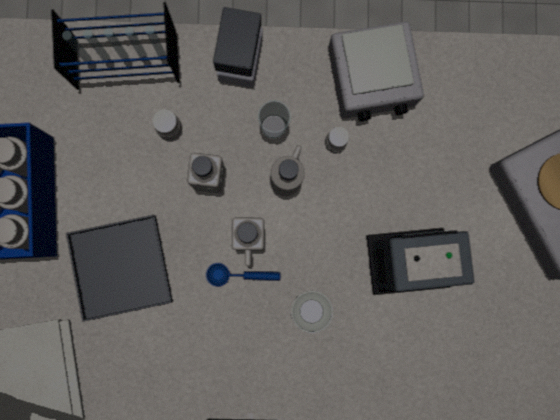

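```bash
cat > h.py <<'E'
import numpy as np,cv2
from workcell import env
np.set_printoptions(precision=1,suppress=True)
def cloud(n,p,d,T=None):
    c=env.camera_params(n);K=c["camera_matrix"]; T=c["cam_to_world"] if T is None else T
    v,u=np.mgrid[:420,:560]
    P=np.stack([(u-K[0,2])/K[0,0]*d,-(v-K[1,2])/K[1,1]*d,-d],-1)
    W=P@T[:3,:3].T+T[:3,3]; W[d==0]=np.nan
    return W
def load(n):
    z=np.load(f"pics/{n}1.npz"); return z["p"],cloud(n,z["p"],z["d"])
E
python3 - <<'E'
from h import *
p,W=load("top")
def box(u0,u1,v0,v1,z0,z1,W=W):
    S=W[v0:v1,u0:u1].reshape(-1,3); return S[(S[:,2]>z0)&(S[:,2]<z1)]
def rect(S):
    (c,s,a)=cv2.minAreaRect(S[:,:2].astype(np.float32)); return np.array([*c,*s,a])
print("table z",np.nanmedian(W[330:400,200:400,2]))
for nm,b in dict(loop=(228,272,212,275),plain=(185,225,150,192),rnd=(265,310,140,200)).items():
    S=box(*b,140,165); print(nm,"cap",np.median(S,0),rect(S),len(S))
    S=box(*b,100,118); print("  shoulder",rect(S),S.mean(0),len(S))
    S=box(*b,70,99); print("  loop?",S.mean(0),len(S))
S=box(380,480,225,300,155,175); print("reader top",rect(S),np.median(S[:,2]),cv2.boxPoints(cv2.minAreaRect(S[:,:2].astype(np.float32))))
S=box(55,185,205,330,12,32); print("tray rim",rect(S),np.median(S[:,2]),len(S))
S=box(55,185,205,330,-3,40); g=p[205:330,55:185].max(2)<75
m=(g.astype(np.uint8))*255; cs=cv2.findContours(m,0,1)[0]; c=max(cs,key=cv2.contourArea)
r=cv2.minAreaRect(c+np.array([55,205])); print("tray px",r)
T=env.camera_params("top");K=T["camera_matrix"];M=T["cam_to_world"]
q=np.array([(r[0][0]-K[0,2])/K[0,0],-(r[0][1]-K[1,2])/K[1,1],-1]);q=M[:3,:3]@q; print("tray ctr z22",M[:3,3]+q*(22-M[2,3])/q[2])
p,V=load("scene")
S=box(130,220,110,200,40,155,V)
# front face: fit dominant vertical plane w/ RANSAC
rng=np.random.default_rng(0);best=0
for _ in range(500):
    a,b=S[rng.integers(len(S),size=2),:2]; n=np.array([-(b-a)[1],(b-a)[0]]);L=np.linalg.norm(n)
    if L<30: continue
    n/=L; i=abs((S[:,:2]-a)@n)<2
    if i.sum()>best: best=i.sum();I=i;N=n
F=S[I]; print("plane n",N,"ang",np.degrees(np.arctan2(N[1],N[0])),best,len(S),"pts",F.min(0),F.max(0),F.mean(0))
S=box(120,225,100,200,155,175,V);print("reader top scene",rect(S))
S=box(275,325,185,255,140,165,V);print("cap scene",rect(S),np.median(S[:,2]))
S=box(370,480,210,310,12,32,V);print("tray rim scene",rect(S))
# window pixels: darkest patch in scene
E
```

```text
table z 0.5090516528838407
loop cap [488.5  18.8 152.2] [488.8  18.6  36.8  36.3  16.2] 317
  shoulder [489.2  18.5  63.   63.1   1.4] [487.1  18.3 108.5] 701
  loop? [445.2  15.7  92.6] 105
plain cap [611.5 107.4 152.1] [612.4 107.8  37.4  36.2  28. ] 330
  shoulder [612.5 108.1  63.7  64.3  85.4] [607.9 104.8 108.5] 637
  loop? [592.6  96.3  84.5] 117
rnd cap [609.6 -55.5 152.2] [610.3 -56.   36.5  36.6  72.6] 320
  shoulder [610.7 -56.2  66.2  65.5   0.7] [606.  -55.4 112. ] 514
  loop? [624.4 -64.   88.5] 133
reader top [ 445.8 -325.3  103.9  151.     7.1] 165.85949830570098 [[ 384.9 -256.7]
 [ 403.6 -406.6]
 [ 506.7 -393.8]
 [ 488.  -243.9]]
tray rim [403.5 315.2 209.  250.1  11. ] 21.02375463589692 1042
tray px ((118.7652587890625, 267.7599792480469), (90.18108367919922, 93.68326568603516), 78.11134338378906)
tray ctr z22 [413.  290.1  22. ]
plane n [1.  0.1] ang 7.06531271255607 1005 2609 pts [ 483.6 -389.2   40.1] [ 504.9 -241.4  155. ] [ 494.2 -311.5   85.8]
reader top scene [ 449.1 -322.2  105.6  151.4    7.5]
cap scene [543.4  58.7 165.4  36.5  35.2] 150.88392272277906
tray rim scene [416.6 294.3 193.8 190.8  13.4]
```

The bottle to show is the square one at pixel (248,235) in the top view, world (489,19), with its loop towards the robot (yaw about 182°). The reader's window face looks along world +x at 7°. The glass is at about (496,-318) and the tray at about (415,292). I'll drive above the bottle with the tool yaw near 116°, which leaves joint 6 enough room for the half turn.

```bash
cat >> h.py <<'E'
from scipy.spatial.transform import Rotation as Ro
def pose(s=None):
    s=s or env.state(); T=np.eye(4); T[:3,:3]=Ro.from_euler("xyz",s["ee_rot"],degrees=True).as_matrix(); T[:3,3]=s["ee_pos"]; return T
def go(x,y,z,yaw=None):
    s=env.state();T=pose(s); print("t",s["time_s"],"ee",s["ee_pos"],s["ee_rot"],"q",s["qpos"],"F",s["force"],"w",s["gripper_width"])
    print("shift m",np.round(T[:3,:3].T@(np.array([x,y,z])-T[:3,3])/1000,4),"roll",None if yaw is None else (s["ee_rot"][2]-yaw+180)%360-180)
E
python3 -m pendant '[{"xyz":[-0.028,0.03,-0.011],"roll":-5,"jaw":0},{"xyz":[-0.056,0.06,-0.022],"roll":-10,"jaw":0},{"xyz":[-0.084,0.09,-0.033],"roll":-15,"jaw":0},{"xyz":[-0.112,0.12,-0.044],"roll":-20,"jaw":0},{"xyz":[-0.14,0.15,-0.055],"roll":-25,"jaw":0},{"xyz":[-0.168,0.18,-0.066],"roll":-30,"jaw":0},{"xyz":[-0.196,0.21,-0.077],"roll":-35,"jaw":0},{"xyz":[-0.224,0.237,-0.086],"roll":-39,"jaw":0}]' 10
python3 -c "
from h import *
go(489,19,300,116)"
```

```text
time_s: 1.1
ee_pos: [310.4, 287.5, 300.1]
ee_rot: [-180.0, 0.0, 116.1]
force: [-0.6, -0.4, -0.1]
gripper_width: 91.1
t 1.1 ee [310.4 287.5 300.1] [-180.     0.   116.1] q [ 41.2   1.6  98.3  -0.   80.2 -74.9] F [-0.6 -0.4 -0.1] w 91.05230902898057
shift m [-0.3  0.   0. ] roll 0.13975403421005694
```

```bash
sed -i 's/np.round(T\[:3,:3\].T@(np.array(\[x,y,z\])-T\[:3,3\])\/1000,4)/(T[:3,:3].T@(np.array([x,y,z])-T[:3,3])\/1000).round(4).tolist()/' h.py
python3 -m pendant '[{"xyz":[-0.05,0.007,0],"roll":0,"jaw":0},{"xyz":[-0.1,0.014,0],"roll":0,"jaw":0},{"xyz":[-0.15,0.021,0],"roll":0,"jaw":0},{"xyz":[-0.2,0.028,0],"roll":0,"jaw":0},{"xyz":[-0.25,0.035,0],"roll":0,"jaw":0},{"xyz":[-0.3,0.04,0],"roll":0,"jaw":0},{"xyz":[-0.32,0.042,0],"roll":0,"jaw":0},{"xyz":[-0.32,0.042,0],"roll":0,"jaw":0}]'
python3 - <<'E'
from h import *
T=pose(); p,d=env.grab_frame("wrist"); cv2.imwrite("pics/w1.png",p)
W=cloud("wrist",p,d,T@env.camera_params("wrist")["hand_eye"])
S=W.reshape(-1,3);S=S[np.isfinite(S[:,0])&(np.hypot(S[:,0]-489,S[:,1]-19)<90)]
for a,b in((142,160),(102,116),(30,99)):
    Q=S[(S[:,2]>a)&(S[:,2]<b)]
    if len(Q)>4: print(a,b,len(Q),Q.mean(0),cv2.minAreaRect(Q[:,:2].astype(np.float32)))
go(489,19,121,116)
E
```

```text
time_s: 2.1
ee_pos: [487.9, 19.2, 299.4]
ee_rot: [-179.9, -0.1, 115.9]
force: [-0.2, 1.0, 0.1]
gripper_width: 91.0
142 160 1199 [489.   18.2 153.1] ((489.71124267578125, 18.4206600189209), (37.072322845458984, 36.968162536621094), 80.58905029296875)
102 116 1791 [483.7  15.6 108.9] ((490.07708740234375, 18.5623836517334), (64.09361267089844, 63.7647705078125), 0.72816002368927)
30 99 544 [448.8  14.8  80.3] ((467.4170837402344, 2.501678466796875), (45.989994049072266, 80.49663543701172), 40.40601348876953)
t 2.15 ee [487.4  20.1 299.6] [-180.    -0.1  116. ] q [   1.     7.8   91.4    0.1   80.9 -115. ] F [-1.4  0.1 -0.4] w 91.30164098810324
shift m [-0.0019, 0.0011, 0.1786] roll -0.02516083848991002
```

View pics/w1.png

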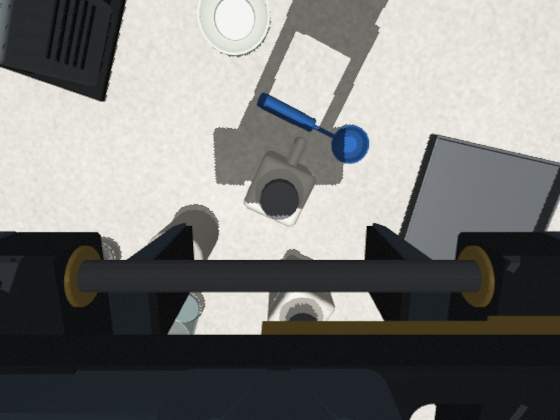

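The wrist view shows the looped square bottle with its cap at (280,195) and loop towards (300,150). Its cloud agrees with the top view: axis (489.7,18.4), bottle yaw about 181°. I'll descend and grip the cap.

```bash
python3 -m pendant '[{"xyz":[-0.002,0.001,0.03],"roll":0,"jaw":0},{"xyz":[-0.002,0.001,0.06],"roll":0,"jaw":0},{"xyz":[-0.002,0.001,0.09],"roll":0,"jaw":0},{"xyz":[-0.002,0.001,0.12],"roll":0,"jaw":0},{"xyz":[-0.002,0.001,0.15],"roll":0,"jaw":0},{"xyz":[-0.002,0.001,0.17],"roll":0,"jaw":0},{"xyz":[-0.002,0.001,0.178],"roll":0,"jaw":0},{"xyz":[-0.002,0.001,0.178],"roll":0,"jaw":0}]' 25
python3 -m pendant '[{"xyz":[0,0,0],"roll":0,"jaw":0.4},{"xyz":[0,0,0],"roll":0,"jaw":0.7},{"xyz":[0,0,0],"roll":0,"jaw":1},{"xyz":[0,0,0],"roll":0,"jaw":1},{"xyz":[0,0,0],"roll":0,"jaw":1},{"xyz":[0,0,0],"roll":0,"jaw":1},{"xyz":[0,0,0],"roll":0,"jaw":1},{"xyz":[0,0,0],"roll":0,"jaw":1}]' 25
python3 -c "
from h import *
go(489.5,18.5,192,116)"
```

```text
time_s: 3.15
ee_pos: [489.3, 19.1, 122.1]
ee_rot: [-180.0, -0.0, 116.1]
force: [-0.7, 0.3, 1.0]
gripper_width: 91.0
time_s: 4.15
ee_pos: [489.6, 18.3, 121.9]
ee_rot: [-180.0, -0.0, 116.0]
force: [-1.4, 1.2, 1.1]
gripper_width: 37.4
t 4.15 ee [489.6  18.3 121.9] [-180.   -0.  116.] q [   0.8   15.4  108.4    0.    56.2 -115.2] F [-1.4  1.2  1.1] w 37.399077031051206
shift m [0.0002, 0.0, -0.0701] roll 0.0020640240045111113
```

```bash
python3 -m pendant '[{"xyz":[0,0,-0.01],"roll":0,"jaw":1},{"xyz":[0,0,-0.025],"roll":0,"jaw":1},{"xyz":[0,0,-0.04],"roll":0,"jaw":1},{"xyz":[0,0,-0.055],"roll":0,"jaw":1},{"xyz":[0,0,-0.065],"roll":4,"jaw":1},{"xyz":[0,0,-0.07],"roll":8,"jaw":1},{"xyz":[0,0,-0.071],"roll":14,"jaw":1},{"xyz":[0,0,-0.071],"roll":20,"jaw":1}]'
python3 - <<'E'
from h import *
T=pose(); p,d=env.grab_frame("scene"); cv2.imwrite("pics/s2.png",p)
W=cloud("scene",p,d); 
S=W.reshape(-1,3);S=S[np.isfinite(S[:,0])&(np.hypot(S[:,0]-489,S[:,1]-19)<75)&(S[:,2]>30)&(S[:,2]<190)]
print("lowest z",np.percentile(S[:,2],[0.5,2,5]))
# window: dark glass pixels on the front face plane
n=np.array([np.cos(np.radians(7.1)),np.sin(np.radians(7.1))])
F=abs((W[...,:2]-[496,-318.5])@n)<6
F&=(W[...,2]>60)&(W[...,2]<160)
lat=(W[...,:2]-[496,-318.5])@np.array([-n[1],n[0]])
g=p.max(2); print("face lat",np.nanpercentile(lat[F&(abs(lat)<100)],[1,99]),"grey",np.percentile(g[F],[5,25,50,75,95]))
for z0 in range(60,160,10):
    print(z0,[int(np.median(g[m])) if (m:=F&(W[...,2]>=z0)&(W[...,2]<z0+10)&(lat>=l)&(lat<l+15)).sum()>3 else -1 for l in range(-75,75,15)])
go(562.5,-310.2,192,32)
E
```

```text
time_s: 5.15
ee_pos: [489.9, 18.2, 194.0]
ee_rot: [179.9, 0.0, 95.8]
force: [-0.1, -0.1, -2.5]
gripper_width: 37.1
lowest z [76.9 80.7 85.3]
face lat [-69.6  75.8] grey [ 18.  48.  54.  60. 186.]
60 [52, 52, 47, 47, 48, 47, 48, 48, 50, 52]
70 [51, 49, 48, 49, 49, 49, 47, 48, 50, 51]
80 [54, 51, 46, 45, 46, 46, 44, 44, 48, 52]
90 [52, 47, 25, 26, 29, 29, 28, 40, 25, 51]
100 [56, 35, 57, 58, 59, 58, 59, 58, 20, 52]
110 [53, 48, 58, 58, 59, 59, 60, 59, 31, 52]
120 [52, 44, 57, 59, 59, 59, 58, 58, 33, 53]
130 [52, 43, 58, 58, 59, 59, 58, 58, 32, 52]
140 [53, 43, 57, 59, 58, 58, 58, 59, 38, 53]
150 [52, 40, 55, 57, 58, 57, 58, 56, 34, 53]
t 5.2 ee [489.8  18.2 193.9] [179.9  -0.   95.7] q [  0.8  11.5 102.2   0.   66.2 -94.9] F [-0.2 -0.5 -1.6] w 37.394116905075954
shift m [-0.334, 0.0398, 0.0019] roll 63.68600194231783
```

View pics/s2.png

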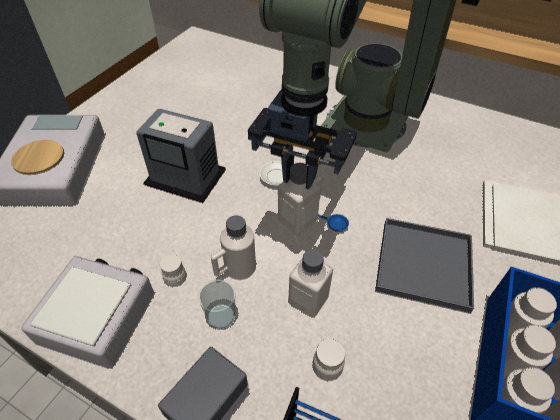

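```bash
python3 -m pendant '[{"xyz":[-0.04,0.0,0],"roll":8,"jaw":1},{"xyz":[-0.085,0.003,0.0],"roll":16,"jaw":1},{"xyz":[-0.13,0.012,0.001],"roll":25,"jaw":1},{"xyz":[-0.175,0.028,0.001],"roll":34,"jaw":1},{"xyz":[-0.22,0.038,0.002],"roll":43,"jaw":1},{"xyz":[-0.265,0.04,0.002],"roll":51,"jaw":1},{"xyz":[-0.305,0.04,0.002],"roll":58,"jaw":1},{"xyz":[-0.334,0.04,0.002],"roll":64,"jaw":1}]'
python3 -m pendant '[{"xyz":[0,0,0],"roll":0,"jaw":1},{"xyz":[0,0,0],"roll":0,"jaw":1},{"xyz":[0,0,0],"roll":0,"jaw":1},{"xyz":[0,0,0],"roll":0,"jaw":1},{"xyz":[0,0,0],"roll":0,"jaw":1},{"xyz":[0,0,0],"roll":0,"jaw":1},{"xyz":[0,0,0],"roll":0,"jaw":1},{"xyz":[0,0,0],"roll":0,"jaw":1}]'
cat > chk.py <<'E'
from h import *
import sys
W0=[496,-318.5]; n=np.array([np.cos(np.radians(7.1)),np.sin(np.radians(7.1))])
def chk(f):
    for c in("top","scene"):
        p,d=env.grab_frame(c)
        if c=="scene": cv2.imwrite(f,p)
        S=cloud(c,p,d).reshape(-1,3); e=env.state()["ee_pos"]
        S=S[np.isfinite(S[:,0])&(np.hypot(S[:,0]-e[0],S[:,1]-e[1])<70)&(S[:,2]>60)&(S[:,2]<174)&((S[:,:2]-W0)@n>12)]
        if len(S)>20: print(c,len(S),"z",np.percentile(S[:,2],[1,99]),"off glass",np.percentile((S[:,:2]-W0)@n,[0.5,99.5]),"rect",cv2.minAreaRect(S[:,:2].astype(np.float32)))
    go(562.5,-310.2,192)
chk(sys.argv[1])
E
python3 chk.py pics/s3.png
```

```text
time_s: 6.2
ee_pos: [564.4, -311.7, 191.2]
ee_rot: [180.0, 0.0, 31.8]
force: [-0.2, 0.4, -2.5]
gripper_width: 37.3
time_s: 7.2
ee_pos: [564.4, -309.8, 190.9]
ee_rot: [-180.0, -0.0, 32.0]
force: [-0.3, -0.1, -2.2]
gripper_width: 37.2
top 660 z [ 78.8 173.8] off glass [36.4 99.4] rect ((548.9544067382812, -288.91119384765625), (79.88912963867188, 57.6783447265625), 39.526458740234375)
scene 1495 z [ 74.7 173.7] off glass [ 43.8 105.6] rect ((577.0653076171875, -287.3189697265625), (69.846435546875, 82.4969253540039), 63.85563659667969)
t 7.3 ee [ 564.4 -309.8  190.9] [-180.   -0.   32.] q [-29.8  25.3  82.    0.   72.6 -61.8] F [-0.3  0.2 -2.5] w 37.26602019265817
shift m [-0.0018, -0.0007, -0.0011] roll None
```

View pics/s3.png

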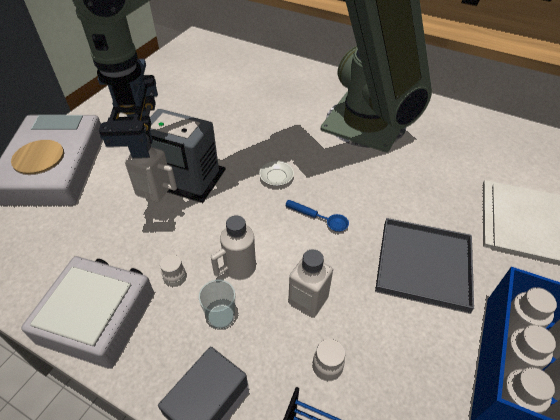

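The scene view shows the bottle at (150,172) in front of the window with its loop at (175,178), parallel to the glass. The near side is about 36 mm off the glass. Now a quarter turn to the front.

```bash
python3 -m pendant '[{"xyz":[-0.001,0,0],"roll":8,"jaw":1},{"xyz":[-0.001,0,0],"roll":18,"jaw":1},{"xyz":[-0.001,0,0],"roll":28,"jaw":1},{"xyz":[-0.001,0,0],"roll":38,"jaw":1},{"xyz":[-0.001,0,0],"roll":48,"jaw":1},{"xyz":[-0.001,0,0],"roll":58,"jaw":1},{"xyz":[-0.001,0,0],"roll":68,"jaw":1},{"xyz":[-0.001,0,0],"roll":76,"jaw":1}]'
python3 -m pendant '[{"xyz":[0,0,0],"roll":8,"jaw":1},{"xyz":[0,0,0],"roll":14,"jaw":1},{"xyz":[0,0,0],"roll":14,"jaw":1},{"xyz":[0,0,0],"roll":14,"jaw":1},{"xyz":[0,0,0],"roll":14,"jaw":1},{"xyz":[0,0,0],"roll":14,"jaw":1},{"xyz":[0,0,0],"roll":14,"jaw":1},{"xyz":[0,0,0],"roll":14,"jaw":1}]'
python3 -m pendant '[{"xyz":[0,0,0],"roll":0,"jaw":1},{"xyz":[0,0,0],"roll":0,"jaw":1},{"xyz":[0,0,0],"roll":0,"jaw":1},{"xyz":[0,0,0],"roll":0,"jaw":1},{"xyz":[0,0,0],"roll":0,"jaw":1},{"xyz":[0,0,0],"roll":0,"jaw":1},{"xyz":[0,0,0],"roll":0,"jaw":1},{"xyz":[0,0,0],"roll":0,"jaw":1}]'
python3 chk.py pics/s4.png
```

```text
time_s: 8.3
ee_pos: [563.5, -310.4, 190.9]
ee_rot: [-180.0, 0.0, -44.3]
force: [1.2, -0.8, -3.2]
gripper_width: 37.2
time_s: 9.3
ee_pos: [563.6, -310.3, 190.9]
ee_rot: [-180.0, 0.0, -58.0]
force: [-0.2, -0.3, -3.3]
gripper_width: 37.0
time_s: 10.3
ee_pos: [563.6, -310.3, 190.9]
ee_rot: [-180.0, 0.0, -58.0]
force: [-0.5, 0.9, -2.3]
gripper_width: 37.5
top 283 z [ 76.9 173.6] off glass [ 35.8 129.8] rect ((577.9300537109375, -291.41119384765625), (30.46492576599121, 97.576416015625), 80.14923095703125)
scene 1447 z [ 75.  173.5] off glass [ 40.4 133.5] rect ((578.0748291015625, -296.58880615234375), (53.0223388671875, 93.57707214355469), 58.24643325805664)
t 10.4 ee [ 563.6 -310.3  190.9] [-180.    0.  -58.] q [-29.9  25.3  82.1   0.   72.6  28.1] F [-0.1 -0.2 -1.7] w 36.983051031791724
shift m [-0.0007, 0.0008, -0.0011] roll None
```

View pics/s4.png

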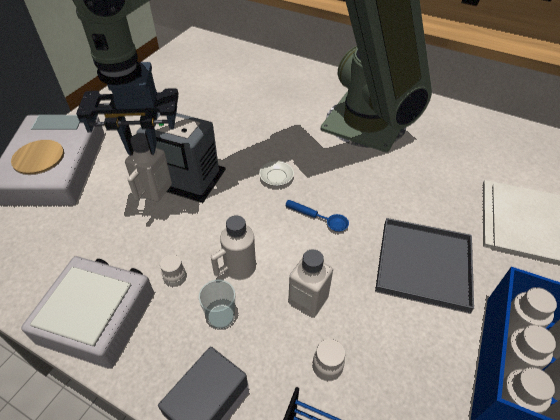

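The loop at (138,188) now points straight away from the glass, so the front faces the window at about 36 mm. Now the right side.

```bash
python3 -m pendant '[{"xyz":[0,0,0],"roll":8,"jaw":1},{"xyz":[0,0,0],"roll":18,"jaw":1},{"xyz":[0,0,0],"roll":28,"jaw":1},{"xyz":[0,0,0],"roll":38,"jaw":1},{"xyz":[0,0,0],"roll":48,"jaw":1},{"xyz":[0,0,0],"roll":58,"jaw":1},{"xyz":[0,0,0],"roll":68,"jaw":1},{"xyz":[0,0,0],"roll":76,"jaw":1}]'
python3 -m pendant '[{"xyz":[0,0,0],"roll":8,"jaw":1},{"xyz":[0,0,0],"roll":14,"jaw":1},{"xyz":[0,0,0],"roll":14,"jaw":1},{"xyz":[0,0,0],"roll":14,"jaw":1},{"xyz":[0,0,0],"roll":14,"jaw":1},{"xyz":[0,0,0],"roll":14,"jaw":1},{"xyz":[0,0,0],"roll":14,"jaw":1},{"xyz":[0,0,0],"roll":14,"jaw":1}]'
python3 -m pendant '[{"xyz":[0,0,0],"roll":0,"jaw":1},{"xyz":[0,0,0],"roll":0,"jaw":1},{"xyz":[0,0,0],"roll":0,"jaw":1},{"xyz":[0,0,0],"roll":0,"jaw":1},{"xyz":[0,0,0],"roll":0,"jaw":1},{"xyz":[0,0,0],"roll":0,"jaw":1},{"xyz":[0,0,0],"roll":0,"jaw":1},{"xyz":[0,0,0],"roll":0,"jaw":1}]'
python3 chk.py pics/s5.png
python3 - <<'E'
from h import *
# waypoint, then above tray
go(500,-100,240); go(415,292,240)
E
```

```text
time_s: 11.4
ee_pos: [563.6, -310.3, 190.9]
ee_rot: [180.0, 0.0, -134.3]
force: [0.1, -0.0, -2.7]
gripper_width: 37.1
time_s: 12.4
ee_pos: [563.6, -310.3, 190.9]
ee_rot: [180.0, 0.0, -148.0]
force: [0.1, 0.8, -1.8]
gripper_width: 37.1
time_s: 13.4
ee_pos: [563.6, -310.3, 190.9]
ee_rot: [180.0, 0.0, -148.0]
force: [0.0, -0.7, -2.3]
gripper_width: 37.3
top 584 z [ 78.5 173.8] off glass [33.6 97.3] rect ((548.4146118164062, -294.0397644042969), (80.66417694091797, 41.04722595214844), 42.2393913269043)
scene 1438 z [ 74.3 173.5] off glass [ 39.5 102.6] rect ((578.1773071289062, -314.19842529296875), (60.44356155395508, 100.47468566894531), 25.690431594848633)
t 13.5 ee [ 563.6 -310.3  190.9] [ 180.    0. -148.] q [-29.9  25.3  82.1   0.   72.6 118.1] F [-0.8  0.4 -2.9] w 37.06934599862576
shift m [0.0008, 0.0007, -0.0011] roll None
t 13.5 ee [ 563.6 -310.3  190.9] [ 180.    0. -148.] q [-29.9  25.3  82.1   0.   72.6 118.1] F [-0.8  0.4 -2.9] w 37.06934599862576
shift m [-0.0576, 0.212, -0.0491] roll None
t 13.5 ee [ 563.6 -310.3  190.9] [ 180.    0. -148.] q [-29.9  25.3  82.1   0.   72.6 118.1] F [-0.8  0.4 -2.9] w 37.06934599862576
shift m [-0.1932, 0.5895, -0.049] roll None
```

View pics/s5.png

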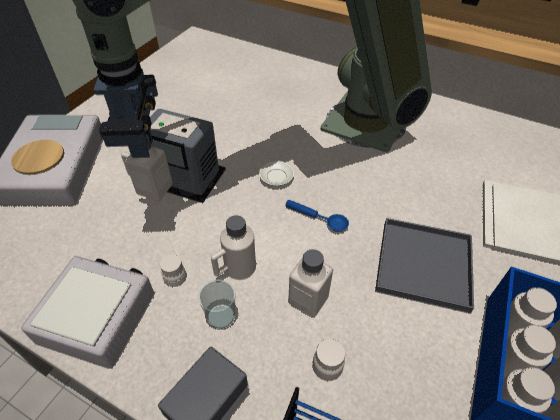

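The right side faces the glass and the loop is hidden behind the bottle. Next I raise the bottle clear of everything, unwind the wrist and carry it to the tray.

```bash
python3 -m pendant '[{"xyz":[-0.004,0.015,-0.03],"roll":0,"jaw":1},{"xyz":[-0.015,0.045,-0.06],"roll":-4,"jaw":1},{"xyz":[-0.028,0.085,-0.09],"roll":-10,"jaw":1},{"xyz":[-0.042,0.128,-0.1],"roll":-16,"jaw":1},{"xyz":[-0.056,0.17,-0.1],"roll":-23,"jaw":1},{"xyz":[-0.07,0.212,-0.1],"roll":-30,"jaw":1},{"xyz":[-0.084,0.254,-0.1],"roll":-36,"jaw":1},{"xyz":[-0.097,0.295,-0.1],"roll":-42,"jaw":1}]'
python3 -c "
from h import *
go(415,292,291,-58)"
```

```text
time_s: 14.5
ee_pos: [489.0, -7.4, 291.2]
ee_rot: [-180.0, 0.0, -105.8]
force: [0.4, 0.6, -2.0]
gripper_width: 37.1
t 14.5 ee [489.   -7.4 291.2] [-180.     0.  -105.8] q [ -2.2   8.1  92.3   0.   79.6 103.6] F [ 0.4  0.6 -2. ] w 37.13040154275052
shift m [-0.2679, 0.1527, 0.0002] roll -47.80023666926593
```

```bash
python3 -m pendant '[{"xyz":[-0.036,0.02,0],"roll":-6,"jaw":1},{"xyz":[-0.075,0.043,0],"roll":-12,"jaw":1},{"xyz":[-0.114,0.065,0],"roll":-18,"jaw":1},{"xyz":[-0.153,0.087,0],"roll":-24,"jaw":1},{"xyz":[-0.192,0.109,0],"roll":-30,"jaw":1},{"xyz":[-0.23,0.131,0],"roll":-36,"jaw":1},{"xyz":[-0.258,0.147,0],"roll":-42,"jaw":1},{"xyz":[-0.268,0.153,0],"roll":-47,"jaw":1}]'
python3 -c "
from h import *
go(415,292,126.5)
p,d=env.grab_frame('top');cv2.imwrite('pics/t6.png',p)
W=cloud('top',p,d);V=cloud('scene',*env.grab_frame('scene'))
for n,C in(('top',W),('scene',V)):
    S=C.reshape(-1,3);S=S[np.isfinite(S[:,0])&(abs(S[:,0]-415)<115)&(abs(S[:,1]-292)<115)&(S[:,2]>12)&(S[:,2]<30)]
    print(n,'rim',len(S),cv2.minAreaRect(S[:,:2].astype(np.float32)))
S=V.reshape(-1,3);S=S[np.isfinite(S[:,0])&(np.hypot(S[:,0]-415,S[:,1]-292)<70)&(S[:,2]>60)];print('underside',np.percentile(S[:,2],[.5,2]))"
```

```text
time_s: 15.5
ee_pos: [415.5, 292.8, 291.0]
ee_rot: [-180.0, 0.0, -58.7]
force: [-0.4, -0.4, -2.9]
gripper_width: 37.0
t 15.5 ee [415.5 292.8 291. ] [-180.     0.   -58.7] q [33.9  9.9 90.   0.  80.1 92.5] F [-0.4 -0.4 -2.9] w 37.04170885824976
shift m [0.0005, 0.0009, 0.1645] roll None
top rim 680 ((410.05816650390625, 308.4798278808594), (190.26614379882812, 227.2481231689453), 13.475183486938477)
scene rim 1087 ((411.67803955078125, 311.72991943359375), (194.04261779785156, 227.597900390625), 13.072084426879883)
underside [179.2 196.5]
```

View pics/t6.png

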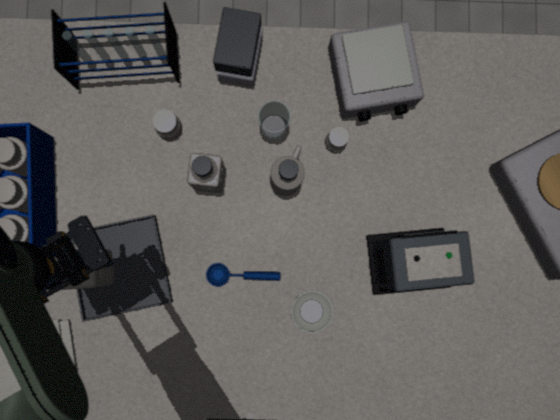

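Tray clear, bottle above its centre. At the grasp the TCP was at 121.9 with the underside on the table, so contact with the tray floor should come near TCP z 126.

```bash
python3 -m pendant '[{"xyz":[0,0,0.025],"roll":0,"jaw":1},{"xyz":[0,0,0.055],"roll":0,"jaw":1},{"xyz":[0,0,0.085],"roll":0,"jaw":1},{"xyz":[0,0,0.115],"roll":0,"jaw":1},{"xyz":[0,0,0.138],"roll":0,"jaw":1},{"xyz":[0,0,0.15],"roll":0,"jaw":1},{"xyz":[0,0,0.157],"roll":0,"jaw":1},{"xyz":[0,0,0.157],"roll":0,"jaw":1}]'
python3 -m pendant '[{"xyz":[0,0,0.002],"roll":0,"jaw":1},{"xyz":[0,0,0.004],"roll":0,"jaw":1},{"xyz":[0,0,0.006],"roll":0,"jaw":1},{"xyz":[0,0,0.007],"roll":0,"jaw":1},{"xyz":[0,0,0.008],"roll":0,"jaw":1},{"xyz":[0,0,0.008],"roll":0,"jaw":1},{"xyz":[0,0,0.008],"roll":0,"jaw":1},{"xyz":[0,0,0.008],"roll":0,"jaw":1}]'
```

```text
time_s: 16.6
ee_pos: [416.5, 290.9, 134.2]
ee_rot: [-180.0, -0.0, -59.0]
force: [-0.0, -0.8, -1.8]
gripper_width: 37.4
time_s: 17.6
ee_pos: [416.2, 291.0, 126.0]
ee_rot: [-180.0, 0.0, -59.0]
force: [-0.4, 0.2, -2.4]
gripper_width: 37.3
```

```bash
python3 -m pendant '[{"xyz":[0,0,0.0005],"roll":0,"jaw":1},{"xyz":[0,0,0.001],"roll":0,"jaw":1},{"xyz":[0,0,0.001],"roll":0,"jaw":1},{"xyz":[0,0,0.0015],"roll":0,"jaw":1},{"xyz":[0,0,0.0015],"roll":0,"jaw":1},{"xyz":[0,0,0.0015],"roll":0,"jaw":1},{"xyz":[0,0,0.0015],"roll":0,"jaw":1},{"xyz":[0,0,0.0015],"roll":0,"jaw":1}]'
```

```text
time_s: 18.6
ee_pos: [416.7, 291.2, 125.8]
ee_rot: [-179.9, -0.0, -59.0]
force: [-1.6, -2.0, 8.9]
gripper_width: 37.3
```

Contact: 9 N upward with the bottle still gripped. Let go gently, then back up.

```bash
python3 -m pendant '[{"xyz":[0,0,0],"roll":0,"jaw":1},{"xyz":[0,0,-0.0005],"roll":0,"jaw":1},{"xyz":[0,0,-0.001],"roll":0,"jaw":0.55},{"xyz":[0,0,-0.001],"roll":0,"jaw":0.4},{"xyz":[0,0,-0.001],"roll":0,"jaw":0.2},{"xyz":[0,0,-0.001],"roll":0,"jaw":0},{"xyz":[0,0,-0.001],"roll":0,"jaw":0},{"xyz":[0,0,-0.001],"roll":0,"jaw":0}]'
python3 -m pendant '[{"xyz":[0,0,-0.015],"roll":0,"jaw":0},{"xyz":[0,0,-0.04],"roll":0,"jaw":0},{"xyz":[0,0,-0.07],"roll":0,"jaw":0},{"xyz":[0,0,-0.1],"roll":0,"jaw":0},{"xyz":[0,0,-0.13],"roll":0,"jaw":0},{"xyz":[0,0,-0.15],"roll":0,"jaw":0},{"xyz":[0,0,-0.15],"roll":0,"jaw":0},{"xyz":[0,0,-0.15],"roll":0,"jaw":0}]'
python3 - <<'E'
from h import *
s=env.state();T=pose(s);print(s["force"],s["gripper_width"],s["ee_pos"])
p,d=env.grab_frame("scene");cv2.imwrite("pics/s7.png",p);W=cloud("scene",p,d)
S=W.reshape(-1,3);S=S[np.isfinite(S[:,0])&(np.hypot(S[:,0]-415,S[:,1]-292)<85)]
for a,b in((145,168),(104,120)):
    Q=S[(S[:,2]>a)&(S[:,2]<b)]
    if len(Q)>4: print(a,len(Q),np.median(Q,0),cv2.minAreaRect(Q[:,:2].astype(np.float32)))
E
```

```text
time_s: 19.6
ee_pos: [416.2, 291.0, 125.4]
ee_rot: [-180.0, 0.0, -59.0]
force: [-0.8, 0.1, 0.2]
gripper_width: 87.9
time_s: 20.6
ee_pos: [415.8, 290.8, 275.0]
ee_rot: [180.0, 0.0, -59.0]
force: [-0.9, -0.6, -0.2]
gripper_width: 91.1
[-0.9 -0.6 -0.2] 91.06497047076991 [415.8 290.8 275. ]
145 305 [423.1 290.6 154.6] ((418.63153076171875, 290.4883728027344), (37.9621467590332, 36.63010787963867), 22.225919723510742)
104 559 [436.5 289.8 110.8] ((419.8130798339844, 290.97467041015625), (62.990169525146484, 63.677886962890625), 6.1442060470581055)
```

View pics/s7.png

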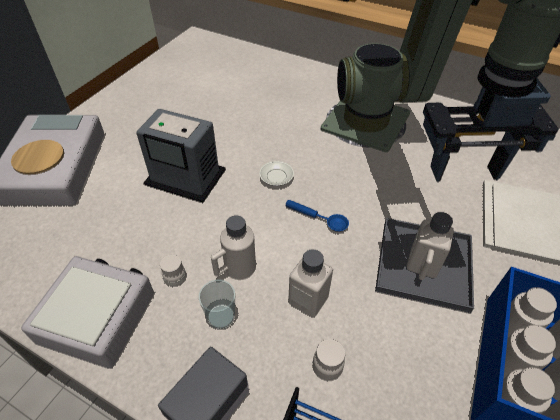

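The bottle stands upright in the tray at (430,248). Its yaw is about 6° as commanded, so it did not slip in the grip. The gripper is well clear.

```bash
python3 -c "
from workcell import env
print(env.job_done())"
```

```text
the job is handed in; nothing more can be done
None
```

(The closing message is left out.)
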